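Steady the rocking citrus press

TASK

The citrus press on the worktop rocks, because the two screw feet at its front corners hang clear of their slate coasters. Turn both hand wheels, clockwise seen from above, until all five feet bear firmly and the press no longer rocks: snug, so that both screw feet carry a fair share, but never forced hard and not so far that the press is jacked up off its fixed feet. Do not shove or tip the press, leave the glass standing on it and the small bowl where it is, and let go when done.

Things in the scene. Friction and masses are not known exactly. Their poses are not given: they have to be found in the camera images.
- press: White citrus press, 3.6 kg, loose. Origin: on the worktop under the middle of its base; -x is its front, z up. Base 220 x 190 mm, top 48 mm up; a bar 40 mm wide, 342 mm long crosses its front at x = -75 mm, top 48 mm up. Column, head and lever (to 375 mm high) stay within 50 mm of its middle line. It stands on three fixed feet and has a screw foot with hand wheel at each end of the bar
- wheel_left_grip (a point): On the axis of the left (press +y) black hand wheel, 14 mm above its underside. The wheel is a round upright knob 42 mm in diameter and 26 mm high (68 to 94 mm above the worktop), over a neck 24 mm wide and 20 mm high; it turns but does not move up or down in the press. Its axis is at x = -75, y = +150 mm of the press
- wheel_right_grip (a point): The same point of the right wheel (press y = -150 mm)
- wheel_left (a joint): Turn of the left wheel in rad, growing clockwise seen from above, 0 to 4.5; 0 = foot fully up. Each rad lowers the foot by 3.18 mm (20 mm a turn). It turns stiffly (0.06 N m), stays where it is left, and is found between 0 and 0.4
- wheel_right (a joint): The same for the right wheel
- foot_left: Left screw foot, rubber disc 36 mm in diameter, gives 1 mm per 10 N; origin mid underside. It hangs 1 to 7 mm over a fixed 75 mm slate coaster of unknown thickness (the two differ). Turned 1 mm past first touch it bears 2.5 N with the wheel let go, but pushes up a hand that holds the wheel with 3 to 10 N (stiff arm). It should end with 2 to 4.5 N
- foot_right: The same for the right screw foot
- foot_front: Fixed rubber foot under the front middle, 32 mm in diameter, gives 1 mm per 10 N; origin mid underside. It bears about 11 N at first
- foot_rear_left: Fixed rear foot at press y = +80 mm, the same kind; it bears about 13 N at first
- foot_rear_right: Fixed rear foot at press y = -80 mm, the same kind
- tumbler: Drinking glass, 60 mm in diameter and 88 mm high, standing loose on the base under the press's strainer; origin at the middle of its underside
- dish: Small white bowl, 90 mm in diameter and 35 mm high, on the worktop to the left of the press; origin at the middle of its underside

How it is judged:
By the outcome, as a careful person would: the job done as asked, in the order asked, and still so for the second after the job is handed in, with the robot touching nothing.
It also fails if it takes over 70 s, if anything falls off the work surface, if the arm or the gripper's body presses on something with over 40 N, if the wrist force passes 120 N, or if a joint passes its speed limit or range.

ROBOT

A 7-joint arm with a two-finger parallel gripper is mounted at the origin on the work surface. World frame = base frame: x ahead of the robot, y to its left, z up, the work surface at z = 0. Lengths are in mm, angles in rad, forces in N, time in s.
With the tool pointing down it reaches from about 350 to 900 mm from the base axis. Payload 19.9 kg.
Tool frame: the origin (TCP) lies at the very end of the fingers, on their centre line; the grasp point (between the pads) lies behind it (env.tcp_to_grasp is the z of the grasp point in the tool frame, in mm); z points along the fingers, y is the line along which they close (so a half turn about z gives the same grasp; the last joint's range is limited). The gripper opens to 85 mm and grips with 20 to 120 N. Pads are 22 mm wide; open, the fingers measure 114 mm over their backs; the gripper's body (76 mm by 85 mm) begins 54 mm behind the grasp point. The pads swing forward as they close: fully open they stand 13 mm farther back than shut.
Start: joints at [-1.256, 0.417, -0.01, 1.614, 0.005, 1.111, -0.053], TCP at [217.701, 585.839, 231.26] pointing down, gripper open.
Joint ranges: [-2.81, 2.81], [-0.39, 2.02], [-1.27, 1.25], [0.06, 2.57], [-1.19, 4.33], [0.19, 2], [-2.82, 2.82]. Speed limits (rad/s): [1.89, 1.89, 2.39, 2.39, 3.01, 3.01, 3.01].

INTERFACE

Orientations are given as a unit quaternion [x, y, z, w].
In Python, from workcell import state, vision, sign_off, env gives the robot as it stands. The module is installed in compiled form; this text tells all that it offers.
- The arm moves only by the tool servo_tool, never from a script. Its argument "motion" is a list of rows, each a list of 5 numbers: the opening, from -1 (shut) to 1 (fully open), so that 0 is half open, then the shift along the tool's x, y, z in units of 40 mm (1.0 is 40 mm), then the turn about the tool's z in units of 6 degrees (1.0 is 6 degrees). In form: [[hand, tx, ty, tz, turn], ...]. A call has 1 to 5 rows; each row shifts and turns the commanded pose from where the row before left it, along the tool's axes as they then stand; what a row does not reach is not made up. A row lasts 1/10 s, in which the tool goes at most 50 mm and 8.59 degrees, less where a joint would pass 70% of its speed; a pose out of reach is approached as far as the arm can. A call is refused whole if a number of a shift passes 1 or a number of a turn 1, either way. A call with a gripper value outside its range is refused whole. The fingers move at their own pace and stop on an object; the grip force is fixed at half the most. Time passes only in rows, so rows that do not move let the fingers close. It gives the time, the measured TCP pose, the force, the opening and the grip force at its end, in the units of the state.
- state(): the state, without advancing time (a new reading comes with each control period).
- vision.grab_frame(name): name is "scene" or "side" or "wrist"; returns (picture, depth): 480x640x3 uint8, red, green, blue; 480x640 float32, mm along the optical axis (not along the pixel's ray), 0 where there is no reading.
- vision.camera_model(name): a dict with "camera_matrix" (3x3 intrinsics, pixels), "k1" (the pictures are not rectified: a ray, as slopes to the right and down, at radius r is drawn at 1 + k1 r^2 times it, then the intrinsics apply), "world_from_camera" (4x4, takes a point from camera to world coordinates). Camera axes: x right, y up, looking along -z (the intrinsics and any distortion apply to the point x, -y, -z); pixel columns grow to the right and rows downward; lengths in mm; the calibration is good to about 2 mm. A picture is of the moment at which its call begins: read the wrist's pose just before it. camera_model takes no time and is no camera call; for the wrist camera it gives the pose at the moment of the call.
- sign_off(): hands the job in; it is judged then, once.
The state is a dict: "time_s": time; "q": joint angles; "joint_vel": joint speeds; "effort": joint torques, N m; "ee_pos": TCP position; "eef_rot": TCP orientation; "force": force on the tool from outside, world axes, zero at the start; "wrist_torque": the same for the moment, N m; "gripper_width": opening from 0.0 (shut) to 1.0 (fully open); "grip_force": force on a finger pad.
Only numpy, scipy, OpenCV 4.12 (cv2) and the standard library are available. Lean on these libraries where they do the work, as an engineer would, in place of code of your own. Each camera call takes 0.05 s, during which the arm holds its last target. There are 200 camera calls.

## Working session

There is one attempt and no reset: what is moved stays moved. The work goes in short steps, Python scripts to look and compute and a tool call to move; the robot and the scene stay as the last step left them, time stands still between calls to the robot, and variables do not carry over. Pictures are saved under pics/ and viewed, at most 10 in all, crops included, and the job is handed in when it is done.

Besides the shell and the picture viewer there is one more tool, called after ">>>" by a JSON object that holds its "fn" and its "kwargs", one argument or row to a line. servo_tool: Moves the arm, as the interface text tells. Its arguments: {"type":"object","properties":{"motion":{"type":"array","items":{"type":"array","items":{"type":"number"}}}},"required":["motion"]}

```bash
mkdir -p pics
python3 - <<'E'
from workcell import state, vision, env
import cv2,numpy as np
s=state();print(s,env.tcp_to_grasp)
ims=[]
for n in("scene","side"):
    p,d=vision.grab_frame(n);cv2.imwrite(f"pics/{n}0.png",p[:,:,::-1]);np.savez(f"{n}0.npz",p=p,d=d)
    m=vision.camera_model(n);print(n,m)
E
```

```text
{'time_s': 0.0, 'q': array([-1.25647789,  0.41795666, -0.01026815,  1.61419158,  0.00469666,
        1.11069581, -0.05301618]), 'joint_vel': array([-6.78880984e-04, -4.60716567e-04,  7.00932527e-04, -7.27424742e-05,
        8.88377743e-05,  4.00809379e-04, -5.11676465e-05]), 'effort': array([-1.39589727e-03, -8.64446998e+01,  6.78452589e-01, -4.34897304e+01,
        1.91234867e-02,  7.41747703e-03,  7.37282994e-05]), 'ee_pos': array([217.62880141, 585.50759983, 230.66392308]), 'eef_rot': array([ 1.76992427e-01,  9.84212022e-01, -6.11342165e-04, -5.76352302e-05]), 'force': array([ 2.41287855e-01,  6.23867476e-05, -7.17931094e-01]), 'wrist_torque': array([ 0.02442164, -0.00058398,  0.01189739]), 'grip_force': 0.0, 'gripper_width': 1.0043746914403033} -18.700000000000003
scene {'camera_matrix': array([[541.87157228,   0.        , 322.80641506],
       [  0.        , 541.87157228, 247.92097235],
       [  0.        ,   0.        ,   1.        ]]), 'k1': -0.1692948655696413, 'world_from_camera': array([[ 7.44080223e-01,  5.94620486e-01, -3.04583485e-01,
         3.39800674e+02],
       [-6.68084148e-01,  6.64200956e-01, -3.35411183e-01,
        -2.42883933e+02],
       [ 2.86228175e-03,  4.53060226e-01,  8.91475316e-01,
         8.93192562e+02],
       [ 0.00000000e+00,  0.00000000e+00,  0.00000000e+00,
         1.00000000e+00]])}
side {'camera_matrix': array([[454.46840576,   0.        , 313.82059269],
       [  0.        , 454.46840576, 250.72221503],
       [  0.        ,   0.        ,   1.        ]]), 'k1': -0.048545243648526394, 'world_from_camera': array([[ 8.24777847e-01,  2.88284168e-01, -4.86450143e-01,
         2.02702926e+02],
       [-5.65078523e-01,  3.88745101e-01, -7.27711144e-01,
        -4.96301204e+02],
       [-2.06824916e-02,  8.75082559e-01,  4.83531539e-01,
         4.77126957e+02],
       [ 0.00000000e+00,  0.00000000e+00,  0.00000000e+00,
         1.00000000e+00]])}
```

View pics/scene0.png

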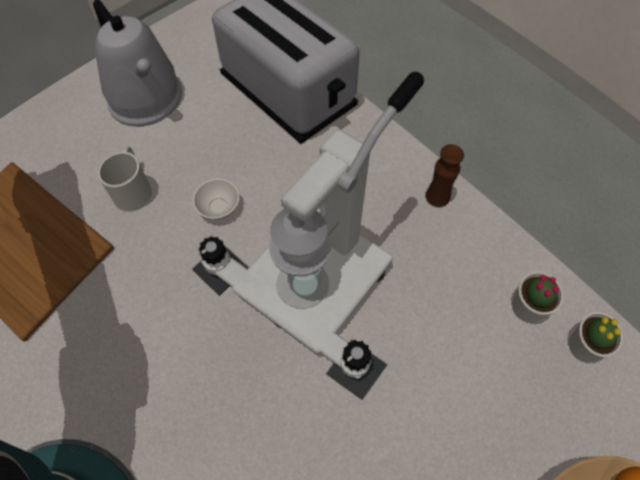

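View pics/side0.png

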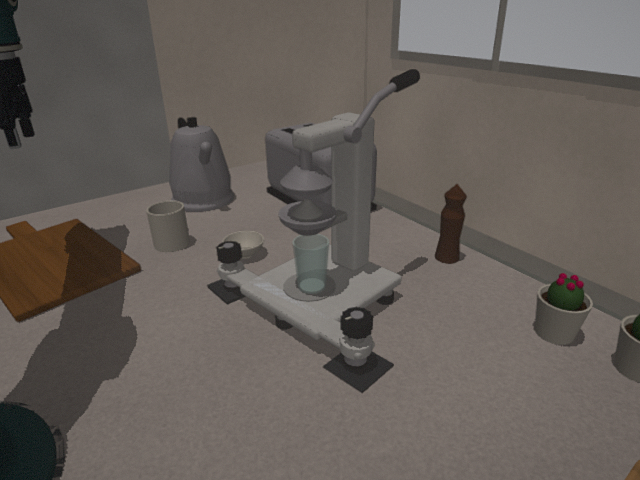

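The scene view shows the left wheel at about (212,250), the right wheel at (357,355) and the dish at (217,200). In the side view the wheels are at (230,252) and (356,322).

```bash
cat > h.py <<'E'
from workcell import state, vision, env
import cv2,numpy as np
def ray(m,uv):
    K=np.array(m["camera_matrix"]);a=np.array([(uv[0]-K[0,2])/K[0,0],(uv[1]-K[1,2])/K[1,1]])
    r=np.linalg.norm(a);t=r
    for _ in range(20): t=r/(1+m["k1"]*t*t)
    a=a*(t/r) if r>0 else a
    T=np.array(m["world_from_camera"]);return T[:3,3],T[:3,:3]@np.array([a[0],-a[1],-1])
def onz(m,uv,z):
    o,d=ray(m,uv);return o+d*(z-o[2])/d[2]
def blobs(p,box,th=45):
    x0,y0,x1,y1=box;g=p[y0:y1,x0:x1].max(2)
    m=(g<th).astype(np.uint8)
    n,l,st,c=cv2.connectedComponentsWithStats(m)
    i=1+np.argmax(st[1:,4]);return c[i]+[x0,y0],st[i],(l==i)
def tri(rs):
    A=sum(np.eye(3)-np.outer(d,d)/(d@d) for o,d in rs);b=sum((np.eye(3)-np.outer(d,d)/(d@d))@o for o,d in rs)
    return np.linalg.solve(A,b)
E
python3 - <<'E'
from h import *
B={"scene":{"L":(190,230,240,268),"R":(335,333,385,376)},"side":{"L":(205,235,250,268),"R":(335,300,380,342)}}
R={"L":[],"R":[]}
out=[]
for n in B:
    z=np.load(n+"0.npz");m=vision.camera_model(n)
    for w in"LR":
        b=B[n][w];g=z["p"][b[1]:b[3],b[0]:b[2]].max(2);print(n,w,np.percentile(g,[2,10,25,50,75]))
        c,st,mk=blobs(z["p"],b);d=z["d"][int(c[1]),int(c[0])]
        o,dr=ray(m,c);print(c,st,"depthpt",o+dr*d,"z81",onz(m,c,81))
        R[w].append((o,dr))
        x0,y0,x1,y1=b;out.append(cv2.resize(z["p"][y0-12:y0+58,x0-12:x0+68],(400,300),interpolation=cv2.INTER_CUBIC))
P={w:tri(R[w]) for w in R};print(P,np.linalg.norm(P["L"]-P["R"]))
cv2.imwrite("pics/crop.png",np.vstack([np.hstack(out[:2]),np.hstack(out[2:])])[:,:,::-1])
E
```

```text
scene L [ 10.    19.    55.75 137.   150.  ]
[213.62566845 251.36631016] [ 10   7  27  27 374] depthpt [473.92135835 174.98252578  91.90629085] z81 [475.7468722 180.6700975  81.       ]
scene R [ 16.  20.  48. 117. 152.]
[358.64777328 357.27125506] [  8   8  32  35 494] depthpt [ 529.51112957 -116.17335403   93.34147017] z81 [ 532.43830683 -114.21824657   81.        ]
side L [ 35.  38.  51. 106. 120.]
[229.36571429 253.48      ] [ 12   7  25  21 350] depthpt [468.12873822 169.35728944  88.40791433] z81 [473.18702314 182.04290694  81.        ]
side R [ 33.  36.  39.  76. 121.]
[356.82800609 324.42465753] [  6   8  32  31 657] depthpt [ 519.208077   -122.83442151   93.47751475] z81 [ 529.50184325 -110.68807964   81.        ]
{'L': array([474.42781932, 181.26000132,  81.04521739]), 'R': array([ 530.25058389, -113.19916808,   82.47623069])} 299.7072426407322
```

View pics/crop.png

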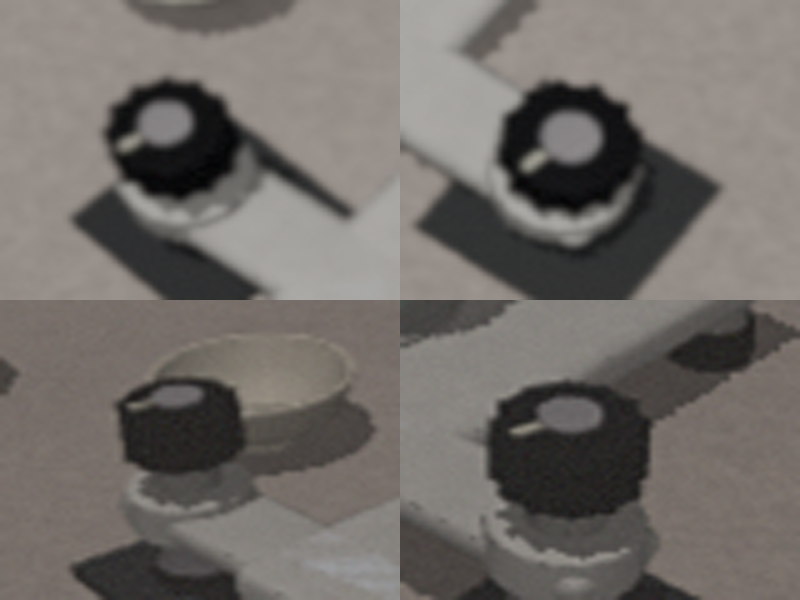

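>>> {"fn": "servo_tool", "kwargs": {
  "motion": [
    [1,-0.79,-0.6,0,0],
    [1,-0.79,-0.6,0,0],
    [1,-0.79,-0.6,0,0],
    [1,-0.79,-0.6,0,0],
    [1,-0.79,-0.6,0,0]
  ]
}}

```text
time_s: 0.6
ee_pos: [324.5, 416.7, 231.1]
eef_rot: [0.177, 0.984, -0.0, -0.0]
force: [0.6, 0.9, 0.4]
gripper_width: 1.003
grip_force: 0.0
```

>>> {"fn": "servo_tool", "kwargs": {
  "motion": [
    [1,-0.79,-0.6,0,0],
    [1,-0.79,-0.6,0,0],
    [1,-0.79,-0.6,0,0],
    [1,-0.79,-0.6,0,0],
    [1,-0.79,-0.6,0,0]
  ]
}}

```text
time_s: 1.1
ee_pos: [430.8, 249.2, 231.2]
eef_rot: [0.177, 0.984, -0.0, -0.0]
force: [0.4, 0.3, -0.8]
gripper_width: 1.0
grip_force: 0.0
```

>>> {"fn": "servo_tool", "kwargs": {
  "motion": [
    [1,-0.5,-0.4,0,0],
    [1,0,0,0,-1],
    [1,0,0,0,-1],
    [1,0,0,0,-1],
    [1,0,0,0,0]
  ]
}}

```text
time_s: 1.6
ee_pos: [443.4, 228.7, 231.1]
eef_rot: [0.02, 1.0, -0.0, -0.0]
force: [0.8, -0.8, 0.8]
gripper_width: 0.999
grip_force: 0.0
```

Run:
```python
from h import *
s=state();print(s)
m=vision.camera_model("wrist");p,d=vision.grab_frame("wrist");cv2.imwrite("pics/w1.png",p[:,:,::-1]);np.savez("w1.npz",p=p,d=d,T=m["world_from_camera"]);print(m)
```

```text
{'time_s': 1.6, 'q': array([-0.6891215 ,  0.19176675,  0.1709276 ,  1.92644494, -0.03780297,
        1.02696277,  1.02931673]), 'joint_vel': array([-7.52610306e-03, -1.23342957e-05,  1.22919748e-02, -1.65776840e-03,
       -3.33962428e-03,  1.57601790e-04, -1.29384055e-01]), 'effort': array([ 5.33848442e-01, -6.06745434e+01,  1.47597525e+00, -4.15611541e+01,
        9.87226772e-02,  3.69021844e-03,  3.17627035e+00]), 'ee_pos': array([443.35233357, 228.67782485, 231.07222853]), 'eef_rot': array([ 1.98965457e-02,  9.99802007e-01, -1.71691496e-04, -2.10104167e-04]), 'force': array([ 0.79448641, -0.79218474,  0.81845803]), 'wrist_torque': array([ 0.0165519 , -0.02613013, -0.08391813]), 'grip_force': 0.0, 'gripper_width': 0.998894544946635}
{'camera_matrix': array([[402.13871851,   0.        , 321.80008624],
       [  0.        , 402.13871851, 233.16354542],
       [  0.        ,   0.        ,   1.        ]]), 'k1': -0.005322623212823039, 'world_from_camera': array([[ 3.93876559e-02, -9.64429323e-01, -2.61389927e-01,
         3.77288582e+02],
       [ 9.99223985e-01,  3.80691259e-02,  1.01079224e-02,
         2.32021170e+02],
       [ 2.02509284e-04, -2.61585211e-01,  9.65180365e-01,
         3.73775772e+02],
       [ 0.00000000e+00,  0.00000000e+00,  0.00000000e+00,
         1.00000000e+00]])}
```

View pics/w1.png

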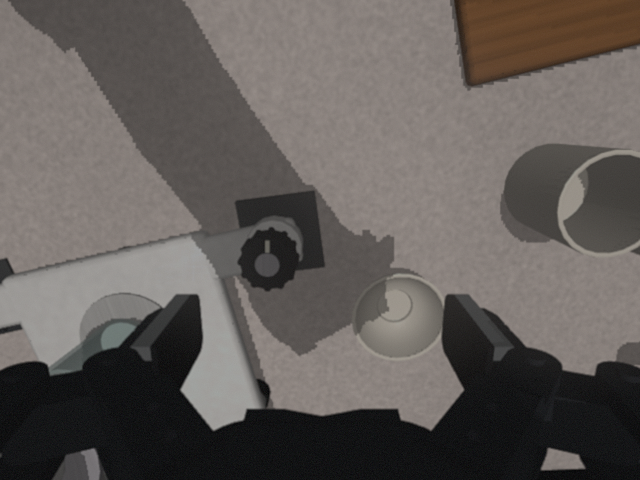

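The wrist view shows the left wheel's grey cap at (267,264), with its pointer up. The dish is at (398,312).

```bash
cat >> h.py <<'E'
def cap(p,box,m,z=94):
    x0,y0,x1,y1=box;c=p[y0:y1,x0:x1]
    g=(c.max(2)<50).astype(np.uint8);g=cv2.morphologyEx(g,cv2.MORPH_OPEN,np.ones((5,5)))
    n,l,st,ce=cv2.connectedComponentsWithStats(g);i=1+np.argmax(st[1:,4])
    cs,_=cv2.findContours((l==i).astype(np.uint8),cv2.RETR_CCOMP,cv2.CHAIN_APPROX_NONE)
    big=max(cs,key=cv2.contourArea);(u,v),r=cv2.minEnclosingCircle(big)
    print("wheel circle",u+x0,v+y0,r,onz(m,(u+x0,v+y0),z-3))
    for q in cs:
        if 40<cv2.contourArea(q)<cv2.contourArea(big)/2:
            (u,v),r=cv2.minEnclosingCircle(q);print("cap",u+x0,v+y0,r,onz(m,(u+x0,v+y0),z))
E
python3 - <<'E'
from h import *
z=np.load("w1.npz");m=dict(vision.camera_model("wrist"));m["world_from_camera"]=z["T"]
cap(z["p"],(225,215,310,300),m)
print(onz(m,(267,264),94))
for n,L,R in(("scene",(211,246.5),(357,353)),("side",(178+0,0),(0,0))):
    if n=="scene":
        k=vision.camera_model(n);print(onz(k,L,94),onz(k,R,94))
E
```

```text
wheel circle 278.8359375 249.1640625 45.57480239868164 [464.82216625 196.9593465   91.        ]
cap 267.0 258.06578826904297 19.170501708984375 [470.37470094 188.19851558  94.        ]
[474.96844536 187.85274583  94.        ]
[475.70424032 184.15719792  94.        ] [ 532.08775604 -109.74598923   94.        ]
```

>>> {"fn": "servo_tool", "kwargs": {
  "motion": [
    [1,-0.41,-0.53,0.5,0],
    [1,-0.41,-0.53,0.5,0],
    [1,0,0,0.6,0],
    [1,0,0,0,0],
    [1,0,0,0,0]
  ]
}}

```text
time_s: 2.15
ee_pos: [474.3, 185.5, 167.7]
eef_rot: [0.021, 1.0, -0.0, -0.0]
force: [0.5, -0.2, 0.7]
gripper_width: 1.001
grip_force: 0.0
```

Run:
```python
from h import *
F=[]
for i in range(4):
    m=vision.camera_model("wrist");p,d=vision.grab_frame("wrist");s=state();F.append(s["force"])
print(s["ee_pos"],s["q"][6],s["joint_vel"].round(4));print(np.round(F,2))
cv2.imwrite("pics/w2.png",p[:,:,::-1]);np.savez("w2.npz",p=p,d=d,T=m["world_from_camera"])
print(np.round(m["world_from_camera"],3))
```

```text
[474.75857447 185.73211147 168.38327268] 1.163728790308863 [ 0.0022  0.0028  0.0006  0.0046 -0.0008 -0.0045  0.0043]
[[-0.2  -0.51 -0.06]
 [-0.23 -0.71  0.45]
 [-0.39  0.51  0.06]
 [-0.03 -0.11 -0.55]]
[[ 4.10000e-02 -9.64000e-01 -2.63000e-01  4.08444e+02]
 [ 9.99000e-01  4.00000e-02  1.00000e-02  1.89137e+02]
 [ 1.00000e-03 -2.63000e-01  9.65000e-01  3.11037e+02]
 [ 0.00000e+00  0.00000e+00  0.00000e+00  1.00000e+00]]
```

View pics/w2.png

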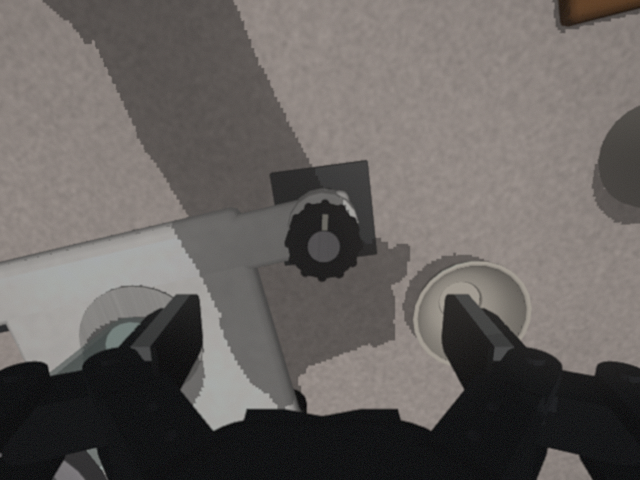

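The wrist view from above shows the cap centre at about (323.5,246) and the fingers symmetric about column 322.5. That puts the wheel nearly on the finger midplane.

Run:
```python
from h import *
z=np.load("w2.npz");m=dict(vision.camera_model("wrist"));m["world_from_camera"]=z["T"]
c=z["p"][225:270,300:348].astype(int);g=c.max(2)
k=((g>60)&(g<150)).astype(np.uint8);k=cv2.morphologyEx(k,cv2.MORPH_OPEN,np.ones((9,9)))
n,l,st,ce=cv2.connectedComponentsWithStats(k);print(st,ce)
i=1+np.argmax(st[1:,4]);u=ce[i]+[300,225];print(u,onz(m,u,94))
o,d=ray(m,u);print("depth pt",o+d*z["d"][int(u[1]),int(u[0])])
# finger midplane at tips: tool y offset
T=z["T"];print(T[:3,0])
```

```text
[[   0    0   48   45 1391]
 [   8    7   31   30  769]] [[23.66498922 22.40762042]
 [23.20156047 21.2626788 ]]
[323.20156047 246.2626788 ] [475.32254528 187.47465201  94.        ]
depth pt [475.52930415 187.46951161  93.32902117]
[0.04112399 0.99915311 0.00137268]
```

>>> {"fn": "servo_tool", "kwargs": {
  "motion": [
    [1,-0.015,0.025,0.6,0],
    [1,0,0,0.6,0],
    [1,0,0,0.6,0],
    [1,0,0,0.5,0],
    [1,0,0,0.4,0]
  ]
}}

```text
time_s: 2.85
ee_pos: [475.1, 186.4, 58.9]
eef_rot: [0.021, 1.0, 0.0, 0.0]
force: [0.9, 0.8, 0.2]
gripper_width: 1.002
grip_force: 0.0
```

>>> {"fn": "servo_tool", "kwargs": {
  "motion": [
    [1,0,0,0,0],
    [0.4,0,0,0,0],
    [0.2,0,0,0,0],
    [0.15,0,0,0,0]
  ]
}}

```text
time_s: 3.25
ee_pos: [475.7, 186.3, 60.3]
eef_rot: [0.021, 1.0, 0.0, 0.001]
force: [-0.4, -0.8, 0.9]
gripper_width: 0.578
grip_force: 0.0
```

```bash
cat >> h.py <<'E'
def avg(k=4):
    F=[];
    for i in range(k):
        p,d=vision.grab_frame("wrist");s=state();F.append(np.r_[s["force"],s["wrist_torque"]*10])
    print("t",s["time_s"],"F,10T",np.mean(F,0).round(2),"sd",np.std(F,0).round(2)[:3],"pos",s["ee_pos"].round(2),"q7",s["q"][6].round(3),"gw",round(s["gripper_width"],3),"gf",s["grip_force"])
    return p
E
python3 - <<'E'
from h import *
avg(6)
E
```

```text
t 3.55 F,10T [-0.1   0.58  0.16  0.06  0.22  0.13] sd [0.53 0.49 0.38] pos [475.2  186.09  59.48] q7 1.206 gw 0.578 gf 0.0
```

>>> {"fn": "servo_tool", "kwargs": {
  "motion": [
    [0.05,0,0,0,0],
    [0.0,0,0,0,0],
    [-0.2,0,0,0,0],
    [-1,0,0,0,0],
    [-1,0,0,0,0]
  ]
}}

```text
time_s: 4.05
ee_pos: [475.1, 186.5, 59.4]
eef_rot: [0.021, 1.0, 0.0, 0.0]
force: [-3.1, 5.8, 3.7]
gripper_width: 0.474
grip_force: 60.1
```

Run:
```python
from h import *
p=avg(6);cv2.imwrite("pics/w3.png",p[:,:,::-1])
```

```text
t 4.35 F,10T [-2.27  5.53  3.9  10.31  4.48  0.03] sd [0.22 0.52 0.55] pos [475.1  186.54  59.42] q7 1.207 gw 0.476 gf 60.10518550872803
```

View pics/w3.png

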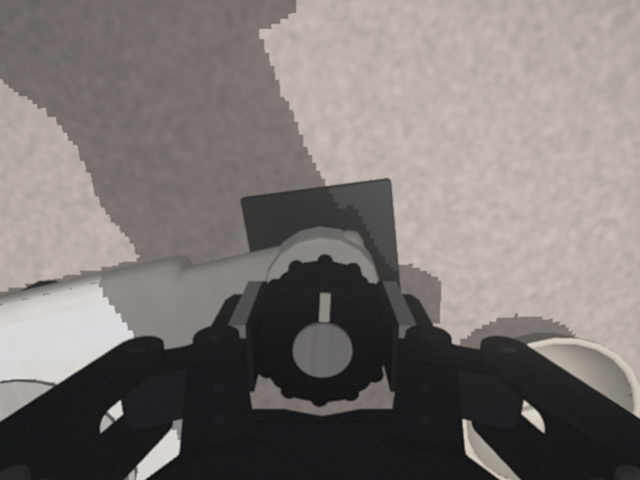

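The wheel is gripped, with its cap at (323,350) between the pads. I'll relieve the side force.

>>> {"fn": "servo_tool", "kwargs": {
  "motion": [
    [-1,0.008,0.012,-0.01,0],
    [-1,0,0,0,0],
    [-1,0,0,0,0]
  ]
}}

```text
time_s: 4.65
ee_pos: [475.1, 186.5, 59.7]
eef_rot: [0.021, 1.0, -0.0, 0.0]
force: [1.7, 1.9, 0.8]
gripper_width: 0.476
grip_force: 60.5
```

Run:
```python
from h import *
avg(6)
```

```text
t 4.95 F,10T [ 3.02  2.14  0.48  4.65 -5.8   0.55] sd [0.34 0.59 0.18] pos [475.05 186.52  59.75] q7 1.205 gw 0.472 gf 60.4944509267807
```

>>> {"fn": "servo_tool", "kwargs": {
  "motion": [
    [-1,-0.0045,0.008,0,0],
    [-1,0,0,0,0],
    [-1,0,0,0,0.5],
    [-1,0,0,0,0.5],
    [-1,0,0,0,0]
  ]
}}

```text
time_s: 5.45
ee_pos: [475.0, 186.6, 59.7]
eef_rot: [0.074, 0.997, -0.0, 0.0]
force: [3.1, -0.8, -0.3]
gripper_width: 0.476
grip_force: 60.4
```

Run:
```python
from h import *
avg(4)
```

```text
t 5.65 F,10T [ 2.92 -1.24 -0.24 -2.83 -7.02 -0.58] sd [0.11 0.24 0.26] pos [475.05 186.63  59.67] q7 1.118 gw 0.477 gf 60.42206883430481
```

>>> {"fn": "servo_tool", "kwargs": {
  "motion": [
    [-1,0,0,0,0.6],
    [-1,0,0,0,0.7],
    [-1,0,0,0,0.7],
    [-1,0,0,0,0],
    [-1,0,0,0,0]
  ]
}}

```text
time_s: 6.15
ee_pos: [475.0, 186.7, 59.7]
eef_rot: [0.176, 0.984, -0.0, 0.0]
force: [3.7, -1.4, -0.1]
gripper_width: 0.481
grip_force: 60.5
```

Run:
```python
from h import *
avg(4)
```

```text
t 6.35 F,10T [ 3.72 -2.51 -0.53 -5.48 -7.58  0.55] sd [0.28 0.46 0.35] pos [475.06 186.72  59.7 ] q7 0.943 gw 0.478 gf 60.51466763019562
```

>>> {"fn": "servo_tool", "kwargs": {
  "motion": [
    [-1,0.003,0.002,0,0.5],
    [-1,0,0,0,0.7],
    [-1,0,0,0,0.8],
    [-1,0,0,0,0],
    [-1,0,0,0,0]
  ]
}}

```text
time_s: 6.85
ee_pos: [475.0, 186.8, 59.7]
eef_rot: [0.279, 0.96, -0.0, 0.0]
force: [3.5, -3.5, -2.0]
gripper_width: 0.474
grip_force: 60.6
```

Run:
```python
from h import *
avg(4);print(state()["q"].round(3))
```

```text
t 7.05 F,10T [ 4.51 -3.   -0.76 -7.22 -8.7  -0.62] sd [0.12 0.1  0.15] pos [475.06 186.75  59.7 ] q7 0.768 gw 0.476 gf 60.59601187705994
[-0.683  0.475  0.301  2.033 -0.221  0.664  0.768]
```

>>> {"fn": "servo_tool", "kwargs": {
  "motion": [
    [-1,0,0,0,0.5],
    [-1,0,0,0,0.7],
    [-1,0,0,0,0.8],
    [-1,0,0,0,0],
    [-1,0,0,0,0]
  ]
}}

```text
time_s: 7.55
ee_pos: [475.1, 186.8, 59.8]
eef_rot: [0.378, 0.926, -0.0, 0.0]
force: [3.5, -3.7, 1.9]
gripper_width: 0.473
grip_force: 60.7
```

Run:
```python
from h import *
avg(4);print(state()["q"].round(3))
```

```text
t 7.75 F,10T [ 3.72 -3.26  1.1  -7.89 -7.51 -0.39] sd [0.59 0.63 0.56] pos [475.11 186.75  59.79] q7 0.595 gw 0.475 gf 60.69247841835022
[-0.725  0.481  0.354  2.034 -0.261  0.668  0.595]
```

>>> {"fn": "servo_tool", "kwargs": {
  "motion": [
    [-1,0,0,0,0.5],
    [-1,0,0,0,0.5],
    [-1,0,0,0,0],
    [-1,0,0,0,0]
  ]
}}

```text
time_s: 8.15
ee_pos: [475.2, 186.8, 59.9]
eef_rot: [0.425, 0.905, 0.0, 0.0]
force: [3.2, -3.6, 3.0]
gripper_width: 0.474
grip_force: 60.8
```

Run:
```python
from h import *
avg(4)
```

```text
t 8.35 F,10T [ 3.57 -4.2   2.89 -8.44 -7.1  -0.32] sd [0.28 0.51 0.62] pos [475.12 186.74  59.82] q7 0.508 gw 0.479 gf 60.81390380859375
```

>>> {"fn": "servo_tool", "kwargs": {
  "motion": [
    [-1,0,0,0,0.5],
    [-1,0,0,0,0.5],
    [-1,0,0,0,0],
    [-1,0,0,0,0]
  ]
}}

```text
time_s: 8.75
ee_pos: [475.1, 186.7, 59.9]
eef_rot: [0.472, 0.881, -0.0, 0.0]
force: [3.3, -3.4, 4.1]
gripper_width: 0.474
grip_force: 61.0
```

Run:
```python
from h import *
avg(4)
```

```text
t 8.95 F,10T [ 3.61 -3.8   4.91 -8.89 -5.94 -0.37] sd [0.43 0.68 0.22] pos [475.17 186.74  59.91] q7 0.422 gw 0.477 gf 60.98374843597412
```

>>> {"fn": "servo_tool", "kwargs": {
  "motion": [
    [-1,-0.0135,-0.0025,0,0],
    [-1,0,0,0,0],
    [-1,0,0,0,0]
  ]
}}

```text
time_s: 9.25
ee_pos: [475.2, 186.7, 59.9]
eef_rot: [0.472, 0.882, 0.0, -0.0]
force: [2.3, -0.9, 5.0]
gripper_width: 0.477
grip_force: 61.1
```

Run:
```python
from h import *
avg(6)
```

```text
t 9.55 F,10T [ 1.46 -1.52  5.15 -3.63 -3.05 -0.47] sd [0.51 0.47 0.36] pos [475.2 186.7  59.9] q7 0.423 gw 0.472 gf 61.064661741256714
```

>>> {"fn": "servo_tool", "kwargs": {
  "motion": [
    [-1,-0.009,-0.0015,0,0],
    [-1,0,0,0,-0.6],
    [-1,0,0,0,-0.8],
    [-1,0,0,0,-0.6],
    [-1,0,0,0,0]
  ]
}}

```text
time_s: 10.05
ee_pos: [475.1, 186.6, 59.8]
eef_rot: [0.377, 0.926, 0.0, -0.0]
force: [1.0, 2.6, 2.9]
gripper_width: 0.479
grip_force: 61.0
```

Run:
```python
from h import *
avg(6)
```

```text
t 10.35 F,10T [-0.09  3.74  3.73  6.57  0.29 -0.11] sd [0.52 0.66 0.77] pos [475.15 186.55  59.73] q7 0.595 gw 0.477 gf 61.00484311580658
```

>>> {"fn": "servo_tool", "kwargs": {
  "motion": [
    [-1,0,0,0,-0.6],
    [-1,0,0,0,-0.8],
    [-1,0,0,0,-0.6],
    [-1,0,0,0,0],
    [-1,0,0,0,0]
  ]
}}

```text
time_s: 10.85
ee_pos: [475.1, 186.6, 59.7]
eef_rot: [0.279, 0.96, 0.0, -0.0]
force: [0.0, 6.3, 2.1]
gripper_width: 0.477
grip_force: 60.9
```

Run:
```python
from h import *
avg(8)
```

```text
t 11.25 F,10T [-0.24  5.19  2.41 10.58  1.1   0.21] sd [0.44 0.35 0.39] pos [475.12 186.54  59.65] q7 0.768 gw 0.475 gf 60.9284108877182
```

>>> {"fn": "servo_tool", "kwargs": {
  "motion": [
    [-1,0.008,0.0125,0,0],
    [-1,0,0,0,0],
    [-1,0,0,0,0]
  ]
}}

```text
time_s: 11.55
ee_pos: [475.1, 186.6, 59.6]
eef_rot: [0.279, 0.96, -0.0, -0.0]
force: [-1.0, 2.4, 1.4]
gripper_width: 0.476
grip_force: 60.9
```

Run:
```python
from h import *
avg(6)
```

```text
t 11.85 F,10T [-1.44  2.02  1.63  3.86  2.92 -0.78] sd [0.57 0.33 0.24] pos [475.16 186.64  59.64] q7 0.768 gw 0.474 gf 60.88369131088257
```

>>> {"fn": "servo_tool", "kwargs": {
  "motion": [
    [-1,0,0,0,-0.6],
    [-1,0,0,0,-0.8],
    [-1,0,0,0,-0.6],
    [-1,0,0,0,0],
    [-1,0,0,0,0]
  ]
}}

```text
time_s: 12.35
ee_pos: [475.2, 186.7, 59.6]
eef_rot: [0.178, 0.984, -0.0, -0.0]
force: [-2.2, 1.0, 1.4]
gripper_width: 0.473
grip_force: 60.8
```

Run:
```python
from h import *
avg(6)
```

```text
t 12.65 F,10T [-2.65  1.12  1.56  1.95  5.08 -0.56] sd [0.62 0.29 0.38] pos [475.21 186.65  59.63] q7 0.942 gw 0.479 gf 60.83485722541809
```

>>> {"fn": "servo_tool", "kwargs": {
  "motion": [
    [-1,0.007,0.001,-0.005,0],
    [-1,0,0,0,0.6],
    [-1,0,0,0,0.6],
    [-1,0,0,0,0],
    [-1,0,0,0,0]
  ]
}}

```text
time_s: 13.15
ee_pos: [475.2, 186.7, 59.9]
eef_rot: [0.238, 0.971, -0.0, 0.0]
force: [-0.1, -1.3, -1.1]
gripper_width: 0.471
grip_force: 60.7
```

Run:
```python
from h import *
avg(5)
```

```text
t 13.4 F,10T [ 0.83 -2.05 -1.42 -3.91 -1.5   0.38] sd [0.53 0.43 0.26] pos [475.18 186.71  59.9 ] q7 0.838 gw 0.473 gf 60.69796800613403
```

>>> {"fn": "servo_tool", "kwargs": {
  "motion": [
    [-1,0,0,0,0.6],
    [-1,0,0,0,0.6],
    [-1,0,0,0,0],
    [-1,0,0,0,0]
  ]
}}

```text
time_s: 13.8
ee_pos: [475.2, 186.7, 59.9]
eef_rot: [0.298, 0.955, -0.0, 0.0]
force: [2.8, -3.1, -1.9]
gripper_width: 0.476
grip_force: 60.7
```

Run:
```python
from h import *
avg(5)
```

```text
t 14.05 F,10T [ 2.22 -3.67 -1.38 -7.54 -4.19  0.76] sd [0.36 0.21 0.19] pos [475.17 186.73  59.92] q7 0.733 gw 0.476 gf 60.64910173416138
```

>>> {"fn": "servo_tool", "kwargs": {
  "motion": [
    [-1,-0.011,-0.0075,0.0035,0],
    [-1,0,0,0,0],
    [-1,0,0,0,0]
  ]
}}

```text
time_s: 14.35
ee_pos: [475.2, 186.6, 59.8]
eef_rot: [0.299, 0.954, 0.0, -0.0]
force: [0.7, 1.3, -0.1]
gripper_width: 0.475
grip_force: 60.7
```

Run:
```python
from h import *
avg(5)
```

```text
t 14.6 F,10T [-0.47  1.33  1.04  1.71  0.62  0.72] sd [0.41 0.53 0.36] pos [475.16 186.62  59.79] q7 0.734 gw 0.478 gf 60.69579720497131
```

>>> {"fn": "servo_tool", "kwargs": {
  "motion": [
    [-1,0,0,0,0.5],
    [-1,0,0,0,0.6],
    [-1,0,0,0,0.5],
    [-1,0,0,0,0],
    [-1,0,0,0,0]
  ]
}}

```text
time_s: 15.1
ee_pos: [475.2, 186.6, 59.8]
eef_rot: [0.377, 0.926, 0.0, -0.0]
force: [-0.7, 1.9, 2.3]
gripper_width: 0.476
grip_force: 60.8
```

Run:
```python
from h import *
avg(5)
```

```text
t 15.35 F,10T [-1.74  2.92  3.09  5.9   3.71  0.69] sd [0.46 0.84 0.37] pos [475.22 186.59  59.82] q7 0.596 gw 0.471 gf 60.83612322807312
```

>>> {"fn": "servo_tool", "kwargs": {
  "motion": [
    [-1,0,0,0,0.5],
    [-1,0,0,0,0.5],
    [-1,0,0,0,0],
    [-1,0,0,0,0]
  ]
}}

```text
time_s: 15.75
ee_pos: [475.2, 186.6, 59.9]
eef_rot: [0.426, 0.905, 0.0, -0.0]
force: [-3.0, 3.4, 5.1]
gripper_width: 0.471
grip_force: 61.0
```

Run:
```python
from h import *
avg(5)
```

```text
t 16.0 F,10T [-2.61  3.4   5.02  6.55  5.17 -0.22] sd [0.17 0.56 0.77] pos [475.24 186.58  59.87] q7 0.509 gw 0.477 gf 61.03120565414429
```

>>> {"fn": "servo_tool", "kwargs": {
  "motion": [
    [-1,0,0,0,0.5],
    [-1,0,0,0,0.5],
    [-1,0,0,0,0.5],
    [-1,0.008,0.005,0,0],
    [-1,0,0,0,0]
  ]
}}

```text
time_s: 16.5
ee_pos: [475.3, 186.6, 59.9]
eef_rot: [0.495, 0.869, -0.0, 0.0]
force: [-2.1, 1.9, 7.6]
gripper_width: 0.478
grip_force: 61.3
```

>>> {"fn": "servo_tool", "kwargs": {
  "motion": [
    [-1,0,0,0,0],
    [0.1,0,0,0,0],
    [0.3,0,0,0,0],
    [1,0,0,0,0],
    [1,0,0,0,0]
  ]
}}

```text
time_s: 17.0
ee_pos: [475.3, 186.6, 59.7]
eef_rot: [0.495, 0.869, -0.0, 0.0]
force: [-0.4, 0.7, 0.5]
gripper_width: 0.952
grip_force: 0.0
```

>>> {"fn": "servo_tool", "kwargs": {
  "motion": [
    [1,0,0,-0.5,0],
    [1,0,0,-0.8,0],
    [1,0,0,-0.7,0],
    [1,0,0,-0.5,0],
    [1,0,0,0,0]
  ]
}}

```text
time_s: 17.5
ee_pos: [476.4, 187.2, 162.1]
eef_rot: [0.495, 0.869, 0.002, 0.001]
force: [0.3, 0.0, -1.0]
gripper_width: 1.003
grip_force: 0.0
```

Run:
```python
from h import *
for i in range(3):
    m=vision.camera_model("wrist");p,d=vision.grab_frame("wrist")
s=state();print(s["time_s"],s["ee_pos"],s["eef_rot"],s["force"])
g=p.max(2);k=((g<60)).astype(np.uint8)
hc=cv2.HoughCircles(cv2.cvtColor(p,cv2.COLOR_RGB2GRAY)[150:330,230:420],cv2.HOUGH_GRADIENT,1.5,60,param1=100,param2=15,minRadius=12,maxRadius=22)
print(hc+[230,150,0])
for c in hc[0]:print(onz(m,c[:2]+[230,150],94))
ps,_=vision.grab_frame("scene")
def pt(I,c,w):return cv2.resize(I[c[1]-w*3//4:c[1]+w*3//4,c[0]-w:c[0]+w],(400,300),interpolation=cv2.INTER_CUBIC)
cv2.imwrite("pics/w4.png",np.hstack([cv2.resize(p,(400,300)),cv2.resize(ps,(400,300))])[:,:,::-1])
np.savez("w4.npz",p=p,T=m["world_from_camera"],s=ps)
```

```text
17.65 [474.9311308  186.70836541 159.18995093] [ 4.95273223e-01  8.68737208e-01 -2.70088725e-04 -1.56695322e-04] [-0.17190606 -0.27078315  0.17489063]
[[[322.25       251.25        17.25      ]
  [353.75       189.75        15.89999962]]]
[475.70063024 187.33599905  94.        ]
[472.68075066 224.64284788  94.        ]
```

View pics/w4.png

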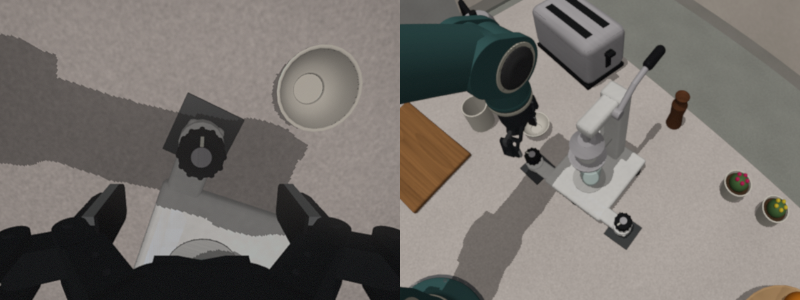

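The left wheel's pointer turned with the tool, and the press, glass and dish have not moved. On to the right wheel.

>>> {"fn": "servo_tool", "kwargs": {
  "motion": [
    [1,0.4,-0.68,-0.3,0],
    [1,0.4,-0.68,-0.3,0],
    [1,0.4,-0.68,0,0],
    [1,-0.79,-0.47,0,0],
    [1,-0.79,-0.47,0,0]
  ]
}}

```text
time_s: 18.2
ee_pos: [379.3, 112.6, 183.2]
eef_rot: [0.494, 0.869, -0.0, -0.0]
force: [1.2, -0.3, 0.5]
gripper_width: 0.998
grip_force: 0.0
```

>>> {"fn": "servo_tool", "kwargs": {
  "motion": [
    [1,-0.79,-0.47,0,0],
    [1,-0.79,-0.47,0,0],
    [1,-0.79,-0.47,0,0],
    [1,-0.79,-0.47,0,0],
    [1,-0.79,-0.47,0,0]
  ]
}}

```text
time_s: 18.7
ee_pos: [379.4, -72.3, 183.3]
eef_rot: [0.495, 0.869, -0.0, -0.0]
force: [0.3, 0.4, -0.2]
gripper_width: 1.0
grip_force: 0.0
```

>>> {"fn": "servo_tool", "kwargs": {
  "motion": [
    [1,-0.79,-0.47,0,0],
    [1,0,0,0,-1],
    [1,0,0,0,-1],
    [1,0,0,0,-1],
    [1,0,0,0,-1]
  ]
}}

```text
time_s: 19.2
ee_pos: [379.5, -107.7, 183.2]
eef_rot: [0.302, 0.953, -0.0, -0.001]
force: [-0.5, -0.0, -0.1]
gripper_width: 0.998
grip_force: 0.0
```

>>> {"fn": "servo_tool", "kwargs": {
  "motion": [
    [1,0,0,0,-1],
    [1,0,0,0,-1],
    [1,0,0,0,-1],
    [1,0,0,0,-1],
    [1,0,0,0,-1]
  ]
}}

```text
time_s: 19.7
ee_pos: [379.5, -107.7, 183.2]
eef_rot: [0.045, 0.999, -0.0, -0.001]
force: [0.5, 0.0, -0.4]
gripper_width: 0.999
grip_force: 0.0
```

>>> {"fn": "servo_tool", "kwargs": {
  "motion": [
    [1,0,0,0,-1],
    [1,0,0,0,-1],
    [1,0,0,0,-1],
    [1,0,0,0,-1],
    [1,0,0,0,0]
  ]
}}

```text
time_s: 20.2
ee_pos: [379.5, -107.7, 183.3]
eef_rot: [-0.163, 0.987, -0.0, -0.001]
force: [-1.0, 0.1, -0.6]
gripper_width: 1.0
grip_force: 0.0
```

Run:
```python
from h import *
s=state();print(s["time_s"],s["ee_pos"],s["eef_rot"],s["q"].round(3))
```

```text
20.2 [ 379.54563345 -107.68136735  183.25166206] [-1.62642946e-01  9.86684806e-01 -1.37106668e-04 -5.89705248e-04] [-0.514  0.062  0.744  2.217 -0.053  0.88   2.161]
```

>>> {"fn": "servo_tool", "kwargs": {
  "motion": [
    [1,-0.9,-0.308,0.13,0],
    [1,-0.9,-0.308,0.13,0],
    [1,-0.9,-0.308,0.13,0],
    [1,-0.89,-0.308,0.13,0],
    [1,0,0,0,0]
  ]
}}

```text
time_s: 20.7
ee_pos: [534.5, -108.1, 161.1]
eef_rot: [-0.161, 0.987, -0.001, -0.001]
force: [-0.6, -0.2, 0.3]
gripper_width: 1.003
grip_force: 0.0
```

Run:
```python
from h import *
for i in range(4):
    m=vision.camera_model("wrist");p,d=vision.grab_frame("wrist")
s=state();print(s["time_s"],s["ee_pos"],s["eef_rot"],s["q"].round(3))
c=p[150:330,230:420].astype(int)
for b in (p[205:300,275:370],):
    g=b.max(2);k=cv2.morphologyEx(((g>60)&(g<170)).astype(np.uint8),cv2.MORPH_OPEN,np.ones((9,9)))
    n,l,st,ce=cv2.connectedComponentsWithStats(k)
    for i in range(1,n):
        u=ce[i]+[275,205];print(st[i],u,onz(m,u,94))
hc=cv2.HoughCircles(cv2.cvtColor(p,cv2.COLOR_RGB2GRAY)[150:330,230:420],cv2.HOUGH_GRADIENT,1.5,60,param1=100,param2=15,minRadius=12,maxRadius=22)
for c in hc[0]:print(c+[230,150,0],onz(m,c[:2]+[230,150],94))
cv2.imwrite("pics/w5.png",p[:,:,::-1])
```

```text
20.9 [ 530.84911618 -108.74143674  162.73355785] [-1.60621504e-01  9.87015994e-01  2.23977944e-06 -3.99880008e-04] [-0.401  0.42   0.683  1.905 -0.326  0.931  2.331]
[19  0 16  5 80] [301.5 207. ] [ 512.03188413 -125.76515559   94.        ]
[   0    0   95   95 3262] [331.63366033 269.20784795] [540.31931354 -99.09735454  94.        ]
[ 32  32  31  31 804] [322.02114428 251.81094527] [ 532.37400611 -107.40158596   94.        ]
[322.25 251.25  15.75] [ 532.02698118 -107.38481602   94.        ]
[350.75       188.25        17.85000038] [ 494.19584247 -104.17831317   94.        ]
[280.25       204.75        12.89999962] [ 514.46072587 -136.89103063   94.        ]
```

View pics/w5.png

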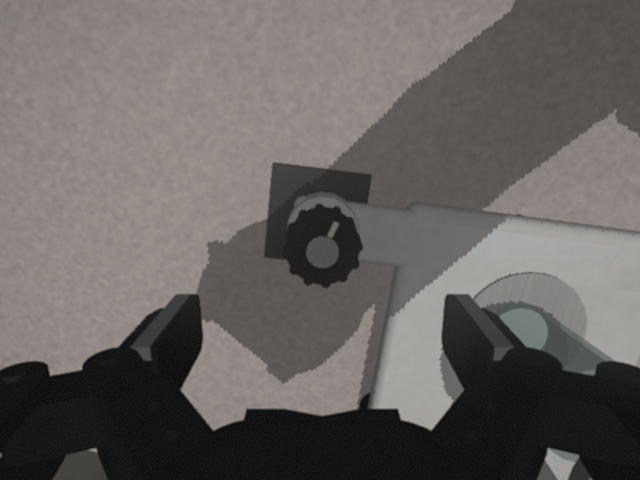

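The view shows the right wheel's cap at (322,252), on the finger midplane, with its pointer up. I'll descend and grip.

>>> {"fn": "servo_tool", "kwargs": {
  "motion": [
    [1,-0.013,0.005,0.6,0],
    [1,0,0,0.6,0],
    [1,0,0,0.6,0],
    [1,0,0,0.47,0],
    [1,0,0,0.3,0]
  ]
}}

```text
time_s: 21.4
ee_pos: [531.2, -108.0, 59.4]
eef_rot: [-0.161, 0.987, 0.0, -0.0]
force: [0.3, -0.1, 0.7]
gripper_width: 1.0
grip_force: 0.0
```

>>> {"fn": "servo_tool", "kwargs": {
  "motion": [
    [0.4,0,0,0,0],
    [0.2,0,0,0,0],
    [0.05,0,0,0,0],
    [0.05,0,0,0,0]
  ]
}}

```text
time_s: 21.8
ee_pos: [532.6, -108.2, 61.0]
eef_rot: [-0.162, 0.987, -0.0, 0.001]
force: [-0.0, -0.5, 0.8]
gripper_width: 0.526
grip_force: 0.0
```

>>> {"fn": "servo_tool", "kwargs": {
  "motion": [
    [0,0,0,0,0],
    [-0.2,0,0,0,0],
    [-1,0,0,0,0],
    [-1,0,0,0,0]
  ]
}}

```text
time_s: 22.2
ee_pos: [532.3, -108.3, 60.4]
eef_rot: [-0.162, 0.987, -0.0, 0.0]
force: [0.2, -0.1, 3.4]
gripper_width: 0.479
grip_force: 60.3
```

Run:
```python
from h import *
avg(5);print(state()["eef_rot"].round(3))
```

```text
t 22.45 F,10T [-0.02 -1.81  4.18 -3.2  -0.4   0.47] sd [0.44 0.51 0.52] pos [ 532.3  -108.3    60.29] q7 2.437 gw 0.476 gf 60.34834563732147
[-0.162  0.987 -0.     0.   ]
```

>>> {"fn": "servo_tool", "kwargs": {
  "motion": [
    [-1,0.0015,-0.005,-0.01,0],
    [-1,0,0,0,0.5],
    [-1,0,0,0,0.5],
    [-1,0,0,0,0],
    [-1,0,0,0,0]
  ]
}}

```text
time_s: 22.95
ee_pos: [532.3, -108.3, 60.6]
eef_rot: [-0.111, 0.994, -0.0, 0.0]
force: [1.3, -1.0, 1.3]
gripper_width: 0.469
grip_force: 60.5
```

Run:
```python
from h import *
avg(4)
```

```text
t 23.15 F,10T [ 2.5  -0.77  1.93 -1.07 -4.86  0.09] sd [0.41 0.79 0.82] pos [ 532.26 -108.27   60.62] q7 2.352 gw 0.475 gf 60.445042848587036
```

>>> {"fn": "servo_tool", "kwargs": {
  "motion": [
    [-1,0,0,0,0.5],
    [-1,0,0,0,0.5],
    [-1,0,0,0,0.5],
    [-1,0,0,0,0],
    [-1,0,0,0,0]
  ]
}}

```text
time_s: 23.65
ee_pos: [532.2, -108.3, 60.6]
eef_rot: [-0.033, 0.999, -0.0, 0.0]
force: [3.5, 0.7, 2.0]
gripper_width: 0.477
grip_force: 60.5
```

Run:
```python
from h import *
avg(4)
```

```text
t 23.85 F,10T [ 2.87 -0.07  1.56  0.57 -6.35  0.36] sd [0.51 0.43 0.25] pos [ 532.23 -108.25   60.6 ] q7 2.224 gw 0.473 gf 60.48766851425171
```

>>> {"fn": "servo_tool", "kwargs": {
  "motion": [
    [-1,-0.007,0,-0.004,0.5],
    [-1,0,0,0,0.7],
    [-1,0,0,0,0.8],
    [-1,0,0,0,0],
    [-1,0,0,0,0]
  ]
}}

```text
time_s: 24.35
ee_pos: [532.3, -108.3, 60.6]
eef_rot: [0.072, 0.997, -0.0, -0.0]
force: [1.8, 0.1, 1.5]
gripper_width: 0.469
grip_force: 60.6
```

Run:
```python
from h import *
avg(4)
```

```text
t 24.55 F,10T [ 1.78  0.82  1.24  1.3  -2.35  0.35] sd [0.52 0.54 0.46] pos [ 532.3  -108.26   60.71] q7 2.053 gw 0.476 gf 60.54849028587341
```

>>> {"fn": "servo_tool", "kwargs": {
  "motion": [
    [-1,0,0,0,0.5],
    [-1,0,0,0,0.5],
    [-1,0,0,0,0.5],
    [-1,0,0,0,0],
    [-1,0,0,0,0]
  ]
}}

```text
time_s: 25.05
ee_pos: [532.3, -108.3, 60.7]
eef_rot: [0.15, 0.989, -0.0, -0.0]
force: [-0.0, 1.5, 1.2]
gripper_width: 0.473
grip_force: 60.7
```

Run:
```python
from h import *
avg(4)
```

```text
t 25.25 F,10T [ 0.06  1.11  0.88  2.81 -0.75  0.3 ] sd [0.49 0.13 0.54] pos [ 532.31 -108.29   60.72] q7 1.924 gw 0.473 gf 60.60944080352783
```

Turned 36° with no touch yet, and the side forces are low.

>>> {"fn": "servo_tool", "kwargs": {
  "motion": [
    [-1,0,0,0,0.5],
    [-1,0,0,0,0.5],
    [-1,0,0,0,0.5],
    [-1,0,0,0,0],
    [-1,0,0,0,0]
  ]
}}

```text
time_s: 25.75
ee_pos: [532.4, -108.3, 60.7]
eef_rot: [0.227, 0.974, -0.0, -0.0]
force: [0.0, 2.2, 0.8]
gripper_width: 0.48
grip_force: 60.7
```

Run:
```python
from h import *
avg(4)
```

```text
t 25.95 F,10T [-0.44  1.89  0.95  3.46  0.62  0.48] sd [0.18 0.47 0.74] pos [ 532.35 -108.28   60.72] q7 1.795 gw 0.476 gf 60.667646527290344
```

>>> {"fn": "servo_tool", "kwargs": {
  "motion": [
    [-1,0,0,0,0.5],
    [-1,0,0,0,0.5],
    [-1,0,0,0,0.5],
    [-1,0,0,0,0],
    [-1,0,0,0,0]
  ]
}}

```text
time_s: 26.45
ee_pos: [532.3, -108.3, 60.7]
eef_rot: [0.303, 0.953, -0.0, -0.0]
force: [0.6, 2.0, 1.6]
gripper_width: 0.475
grip_force: 60.8
```

Run:
```python
from h import *
avg(4)
```

```text
t 26.65 F,10T [-0.63  2.55  0.77  4.39  1.92  0.28] sd [0.3  0.36 0.43] pos [ 532.38 -108.3    60.77] q7 1.667 gw 0.481 gf 60.72381019592285
```

>>> {"fn": "servo_tool", "kwargs": {
  "motion": [
    [-1,0.0045,0.006,0,0.5],
    [-1,0,0,0,0.5],
    [-1,0,0,0,0.5],
    [-1,0,0,0,0],
    [-1,0,0,0,0]
  ]
}}

```text
time_s: 27.15
ee_pos: [532.4, -108.2, 60.8]
eef_rot: [0.377, 0.926, -0.0, 0.0]
force: [-1.0, 0.4, 0.7]
gripper_width: 0.477
grip_force: 60.8
```

Run:
```python
from h import *
avg(4)
```

```text
t 27.35 F,10T [-0.96 -0.17  0.55 -0.91  4.08  0.21] sd [0.32 0.32 0.16] pos [ 532.33 -108.22   60.77] q7 1.537 gw 0.476 gf 60.81954002380371
```

>>> {"fn": "servo_tool", "kwargs": {
  "motion": [
    [-1,0,0,0,0.5],
    [-1,0,0,0,0.5],
    [-1,0,0,0,0.5],
    [-1,0,0,0,0],
    [-1,0,0,0,0]
  ]
}}

```text
time_s: 27.85
ee_pos: [532.3, -108.2, 60.8]
eef_rot: [0.448, 0.894, -0.0, 0.0]
force: [-1.0, -1.6, 1.0]
gripper_width: 0.478
grip_force: 60.9
```

Run:
```python
from h import *
avg(4)
```

```text
t 28.05 F,10T [-2.25 -1.04  0.84 -3.53  5.49  0.29] sd [0.66 0.65 0.31] pos [ 532.33 -108.15   60.78] q7 1.408 gw 0.469 gf 60.869600772857666
```

>>> {"fn": "servo_tool", "kwargs": {
  "motion": [
    [-1,0.001,-0.0055,0,0.5],
    [-1,0,0,0,0.5],
    [-1,0,0,0,0.5],
    [-1,0,0,0,0],
    [-1,0,0,0,0]
  ]
}}

```text
time_s: 28.55
ee_pos: [532.3, -108.2, 60.8]
eef_rot: [0.517, 0.856, -0.0, 0.0]
force: [-0.4, -1.7, 1.3]
gripper_width: 0.474
grip_force: 60.9
```

Run:
```python
from h import *
avg(4)
```

```text
t 28.75 F,10T [-0.37 -1.23  0.79 -3.44  2.68  0.51] sd [0.36 0.28 0.41] pos [ 532.31 -108.15   60.8 ] q7 1.278 gw 0.475 gf 60.84102272987366
```

>>> {"fn": "servo_tool", "kwargs": {
  "motion": [
    [-1,0,0,0,0.5],
    [-1,0,0,0,0.5],
    [-1,0,0,0,0.5],
    [-1,0,0,0,0],
    [-1,0,0,0,0]
  ]
}}

```text
time_s: 29.25
ee_pos: [532.3, -108.1, 60.8]
eef_rot: [0.583, 0.813, -0.0, 0.0]
force: [-0.2, -0.5, 3.8]
gripper_width: 0.475
grip_force: 61.0
```

Run:
```python
from h import *
avg(4)
```

```text
t 29.45 F,10T [-0.02 -0.85  2.44 -2.13  2.65  0.34] sd [0.17 0.16 0.15] pos [ 532.28 -108.17   60.83] q7 1.148 gw 0.477 gf 61.003679037094116
```

>>> {"fn": "servo_tool", "kwargs": {
  "motion": [
    [-1,0,0,0,0.5],
    [-1,0,0,0,0.5],
    [-1,0,0,0,0],
    [-1,0,0,0,0]
  ]
}}

```text
time_s: 29.85
ee_pos: [532.3, -108.1, 60.8]
eef_rot: [0.624, 0.781, 0.0, 0.0]
force: [-0.5, -0.7, 3.6]
gripper_width: 0.476
grip_force: 61.2
```

Run:
```python
from h import *
avg(5)
```

```text
t 30.1 F,10T [-0.58 -0.08  5.11 -1.24  3.14  0.44] sd [0.6  0.45 0.41] pos [ 532.27 -108.15   60.8 ] q7 1.06 gw 0.477 gf 61.207594871520996
```

>>> {"fn": "servo_tool", "kwargs": {
  "motion": [
    [-1,0,0,0,0.5],
    [-1,0,0,0,0.5],
    [-1,0,0,0,0],
    [-1,0,0,0,0]
  ]
}}

```text
time_s: 30.5
ee_pos: [532.3, -108.1, 60.8]
eef_rot: [0.665, 0.747, 0.0, 0.0]
force: [-0.6, 0.9, 7.0]
gripper_width: 0.479
grip_force: 61.4
```

Run:
```python
from h import *
avg(5)
```

```text
t 30.75 F,10T [-0.63  0.41  6.79  0.11  3.92 -0.31] sd [0.41 0.32 0.38] pos [ 532.31 -108.12   60.85] q7 0.972 gw 0.474 gf 61.42342686653137
```

>>> {"fn": "servo_tool", "kwargs": {
  "motion": [
    [-1,0,0,0,0.5],
    [-1,0,0,0,0.5],
    [-1,0,0,0,0.1],
    [-1,0,0,0,0],
    [-1,0,0,0,0]
  ]
}}

```text
time_s: 31.25
ee_pos: [532.3, -108.1, 60.9]
eef_rot: [0.707, 0.707, 0.0, 0.0]
force: [-1.9, 1.3, 9.5]
gripper_width: 0.474
grip_force: 61.6
```

>>> {"fn": "servo_tool", "kwargs": {
  "motion": [
    [0.1,0,0,0,0],
    [0.3,0,0,0,0],
    [1,0,0,0,0],
    [1,0,0,0,0],
    [1,0,0,-0.5,0]
  ]
}}

```text
time_s: 31.75
ee_pos: [531.2, -107.8, 79.4]
eef_rot: [0.707, 0.707, -0.001, -0.001]
force: [0.0, -0.2, 0.6]
gripper_width: 1.002
grip_force: 0.0
```

>>> {"fn": "servo_tool", "kwargs": {
  "motion": [
    [1,0,0,-0.8,0],
    [1,0,0,-0.7,0],
    [1,0,0,-0.5,0],
    [1,0,0,0,0],
    [1,0,0,0,0]
  ]
}}

```text
time_s: 32.25
ee_pos: [532.2, -107.9, 160.6]
eef_rot: [0.707, 0.707, 0.0, -0.0]
force: [-0.7, -0.0, -1.4]
gripper_width: 1.001
grip_force: 0.0
```

Run:
```python
from h import *
for i in range(3):
    m=vision.camera_model("wrist");p,d=vision.grab_frame("wrist")
s=state();print(s["time_s"],s["ee_pos"],s["eef_rot"],s["force"])
ps,_=vision.grab_frame("scene")
cv2.imwrite("pics/w6.png",np.hstack([cv2.resize(p,(400,300)),cv2.resize(ps,(400,300))])[:,:,::-1])
z=np.load("w1.npz");zs=np.load("scene0.npz")["p"]
k=vision.camera_model("scene")
c0,_,_=blobs(zs,(190,230,240,268));c1,_,_=blobs(ps,(190,230,240,268));print("left wheel px before/after",c0,c1)
```

```text
32.4 [ 531.83681437 -108.02028644  159.94211953] [ 7.07031486e-01  7.07181836e-01 -4.30976571e-04 -3.79499290e-04] [-0.88339863  0.09235194 -0.02156767]
left wheel px before/after [213.62566845 251.36631016] [211.11176471 256.75294118]
```

View pics/w6.png

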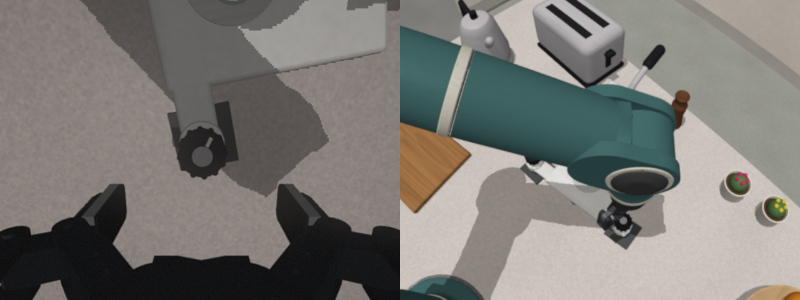

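The right wheel also turned with the tool, pointer still up at about (210,142) in the left panel. The gripper is open and clear, and the press and coaster look undisturbed, so I'm handing in.

```bash
python3 -c "
from workcell import sign_off;print(sign_off())"
```

```text
the job is handed in; nothing more can be done
None
```

I turned both wheels clockwise to about 1.1–1.2 mm past first touch (left about 57°, right about 109°), let go, and handed the job in at about 32 s; I estimate each screw foot carries about 3 N, but I judged that from wrist forces while turning and did not measure the final foot loads or test for rocking.

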